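# Second course of the soldering hearth's firebrick wall

## Task

Lay the second course of the low firebrick wall at the back of the soldering hearth in half bond: the whole brick centred over the joint between the two bottom bricks, and a half brick on either side of it, so that the faces and the ends of the wall come out flush and the upright joints stay as narrow as the one below. The bricks chip easily: set them down gently, do not shift the bottom course, and leave the three-quarter brick and everything else on the bench where it is.

Things in the scene. Friction and masses are not known exactly. Their poses are not given: they have to be found in the camera images.
- hearth: soldering hearth: fixed shallow steel tray 300 x 300 mm, rim 14 mm high, inner floor 3 mm above the bench; origin at the centre of its underside; its +x points to the hearth's back, away from the robot, +y to the robot's left. The wall stands on its floor along y, its middle line at x = +70 mm; 55 mm are free behind it
- wall_mid (a point): point on the hearth at the middle of the wall, level with the top of the bottom course (35 mm above the bench), over the joint between the two bottom bricks as they were laid; axes as the hearth's: y along the wall, z up
- base_left: cream insulating firebrick, 129 long (along its x) x 50 wide (y) x 32 high (z) mm, about 0.25 kg; loose, lying flat; origin at the centre of its underside. Left brick of the wall's bottom course, already laid; its x runs along the wall, towards the wall's left end
- base_right: cream insulating firebrick, 129 long (along its x) x 50 wide (y) x 32 high (z) mm, about 0.25 kg; loose, lying flat; origin at the centre of its underside. Right brick of the bottom course, already laid in line with the left one with a 3 mm open joint between them (the course is 261 mm long); its x points the same way, towards the left brick
- whole: cream insulating firebrick, 129 long (along its x) x 50 wide (y) x 32 high (z) mm, about 0.25 kg; loose, lying flat; origin at the centre of its underside. The whole brick for the second course, lying on the bench to the robot's right
- half_a: cream insulating firebrick, 63 long (along its x) x 50 wide (y) x 32 high (z) mm, about 0.12 kg; loose, lying flat; origin at the centre of its underside. A half brick, lying on the bench to the robot's right. The second course, half + whole + half with two 3 mm joints, is 261 mm long like the first
- half_b: cream insulating firebrick, 63 long (along its x) x 50 wide (y) x 32 high (z) mm, about 0.12 kg; loose, lying flat; origin at the centre of its underside. The other half brick, same size, lying on the bench to the robot's right
- three_quarter: cream insulating firebrick, 96 long (along its x) x 50 wide (y) x 32 high (z) mm, about 0.19 kg; loose, lying flat; origin at the centre of its underside. A three-quarter brick, lying among the others; not needed, stays where it is
- turntable: steel annealing turntable 128 mm in diameter with a white perforated plate, 43 mm high, loose in the hearth in front of the wall, about 50 mm from it; origin at the centre of its underside
- borax_dish: white ceramic dish, 60 mm across, 20 mm high, loose in a front corner of the hearth; origin at the centre of its underside
- graver: hand graver with mushroom wooden handle, 130 mm long, 30 mm high, lying loose at the right; origin on the bench under the ferrule
- gem_box: open clear plastic box 46 x 46 x 24 mm, loose at the left of the hearth; origin at the centre of its underside
- bench_brush: wooden bench brush, loose at the left; origin about its middle, at its underside
- strop_block: wooden strop block 95 x 36 x 26 mm, loose at the left; origin at the centre of its underside
Things that resemble listed ones, but are neither listed nor needed, are in the scene too. What is shaped like the whole but orange is not meant.

How it is judged:
By the outcome, as a careful person would: the job done as asked, in the order asked, and still so for the second after the job is handed in, with the robot touching nothing.
It also fails if it takes over 70 s, if anything falls off the work surface, if the arm or the gripper's body presses on something with over 40 N, if the wrist force passes 120 N, or if a joint passes its speed limit or range.

## Robot

A 7-joint arm with a two-finger parallel gripper is mounted at the origin on the work surface. World frame = base frame: x ahead of the robot, y to its left, z up, the work surface at z = 0. Lengths are in m, angles in degrees, forces in N, time in s.
With the tool pointing down it reaches from about 0.425 to 0.875 m from the base axis. Payload 4.7 kg.
Tool frame: the origin (TCP) lies midway between the tips of the shut fingers; the grasp point (between the pads) lies manip.grip_point_offset behind it (manip.grip_point_offset is the distance from the TCP to the grasp point, in m); z points along the fingers, y is the line along which they close (so a half turn about z gives the same grasp; the last joint's range is limited). The gripper opens to 85 mm and grips with 20 to 120 N. Pads are 22 mm wide; open, the fingers measure 114 mm over their backs; the gripper's body (76 mm by 85 mm) begins 54 mm behind the grasp point. The pads swing forward as they close: fully open they stand 13 mm farther back than shut.
Start: joints at [-65.483, 18.392, -4.016, 83.108, 1.295, 78.541, -3.26], TCP at [0.261, 0.595, 0.231] pointing down, gripper open.
Joint ranges: [-163.93, 163.93], [-17.29, 119.83], [-79.2, 71.16], [3.27, 140.29], [-89.18, 269.18], [5.43, 117.66], [-154.24, 154.24]. Speed limits (degrees/s): [147.25, 147.25, 180, 180, 180, 180, 180].

## Interface

Orientations are given as a 3x3 rotation matrix whose columns are the frame's x, y, z axes.
In Python, from bench import manip, eyes, ticket gives the robot as it stands.
- The arm moves only by the shell command python3 -m pendant 'ROWS' [FORCE]. ROWS is JSON, a list of rows, each a list of 7 numbers: the turn, a rotation vector about the world's x, y, z in degrees, then the shift along the world's x, y, z in cm, then the closure, from 0 (fully open) to 1 (shut). A call has 1 to 10 rows; each row shifts and turns the commanded pose from where the row before left it; what a row does not reach is not made up. A row lasts 1/8 s, in which the tool goes at most 62.5 mm and 10.7 degrees, less where a joint would pass 70% of its speed; a pose out of reach is approached as far as the arm can. A call with a gripper value outside its range is refused whole. The fingers move at their own pace and stop on an object; FORCE is the grip in N (left out, the last holds). Time passes only in rows, so rows that do not move let the fingers close. It gives the time, the measured TCP pose, the force, the opening and the grip force at its end, in the units of the state.
- manip.read_state(): the state, without advancing time (a new reading comes with each control period).
- eyes.grab_frame(name): name is "scene" or "side" or "wrist"; returns a dict with "frame" (420x560x3 uint8, blue, green, red), "depth" (420x560 float32, m along the optical axis (not along the pixel's ray), 0 where there is no reading), "mtx" (3x3 intrinsics, pixels), "rvec" (rotation vector, rad) and "tvec" (3), from world to camera coordinates, as OpenCV has them. Camera axes: x right, y down, z forward; pixel columns grow to the right and rows downward; lengths in m; the calibration is good to about 2 mm. The wrist camera is an equidistant fisheye: a pixel r from the principal point sees the ray r / f radians off the axis. A picture is of the moment at which its call begins.
- ticket.job_done(): hands the job in; it is judged then, once.
The state is a dict: "clock": time; "q": joint angles; "joint_velocities": joint speeds; "joint_torque": joint torques, N m; "eef_pos": TCP position; "ee_rot": TCP orientation; "force": force on the tool from outside, world axes, zero at the start; "moment": the same for the moment, N m; "width": finger opening in m; "grasp_force": force on a finger pad.
Only numpy, scipy, OpenCV 4.12 (cv2) and the standard library are available. Lean on these libraries where they do the work, as an engineer would, in place of code of your own. Each camera call takes 0.05 s, during which the arm holds its last target. There are 200 camera calls.

## Working session

There is one attempt and no reset: what is moved stays moved. The work goes in short steps, Python scripts to look and compute and a shell command to move; the robot and the scene stay as the last step left them, time stands still between calls to the robot, and variables do not carry over. Pictures are saved under pics/ and viewed, at most 10 in all, crops included, and the job is handed in when it is done.

```bash
mkdir -p pics; ls; cat > h.py <<'E'
import cv2,numpy as np
from bench import manip,eyes,ticket
def grab(n,save=None):
    f=eyes.grab_frame(n)
    if save: cv2.imwrite('pics/'+save,f['frame'])
    return f
def cloud(f):
    "world xyz per pixel (pinhole)"
    d=f['depth'];K=np.array(f['mtx']);h,w=d.shape
    v,u=np.mgrid[:h,:w]
    c=np.stack([(u-K[0,2])/K[0,0]*d,(v-K[1,2])/K[1,1]*d,d],-1)
    R=cv2.Rodrigues(np.array(f['rvec'],float))[0]
    p=(c-np.array(f['tvec'],float).ravel())@R
    p[d==0]=np.nan
    return p
E
python3 - <<'E'
from h import *
a=grab('scene','s0.png');b=grab('side','d0.png')
np.savez('f0.npz',s=cloud(a),d=cloud(b),si=a['frame'],di=b['frame'])
for f in(a,b):
    R=cv2.Rodrigues(np.array(f['rvec'],float))[0];print(-R.T@np.array(f['tvec'],float).ravel(),R[2],f['mtx'][0])
s=manip.read_state();print(manip.grip_point_offset,s['ee_rot'],s['eef_pos'],s['width'],s['clock'])
E
```

```text
pics
[0.99603673 0.46469389 1.03827375] [-0.44588813 -0.367611   -0.81611637] [394.75134185   0.         278.0657197 ]
[0.36598112 1.15352897 0.95156245] [ 0.07664198 -0.78295672 -0.61733684] [489.74800194   0.         273.93738871]
0.0187 [[-9.15618858e-01  4.02046893e-01 -6.34105946e-04]
 [ 4.02047386e-01  9.15617394e-01 -1.63933614e-03]
 [-7.84915666e-05 -1.75594772e-03 -9.99998455e-01]] [0.26119336 0.59467556 0.23032376] 0.08570127507506765 0.1
```

View pics/s0.png

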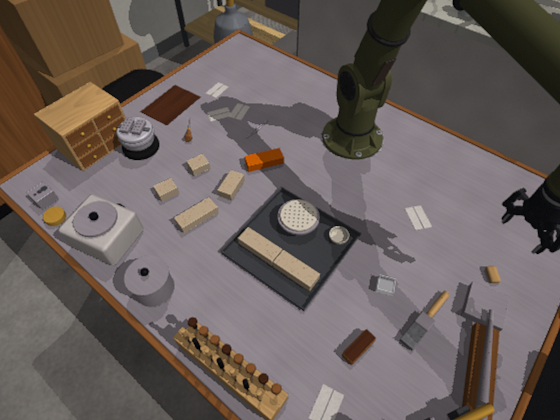

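View pics/d0.png

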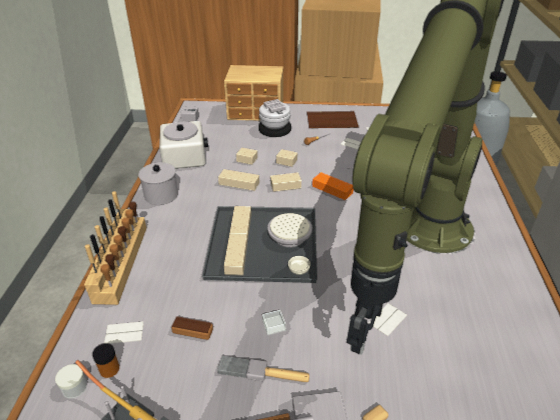

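The scene view shows the wall at about (278,258), the whole brick at (196,214), the three-quarter at (231,184), and the halves at (198,164) and (166,189). The orange decoy is at (265,159). Next I'll measure the bricks from depth.

```bash
cat >> h.py <<'E'
def bricks(P,im,zlo,zhi,amin=60):
    "cream top faces: list of (centre, (long,short), yaw of long axis, n, z)"
    hsv=cv2.cvtColor(im,cv2.COLOR_BGR2HSV)
    z=np.nan_to_num(P[...,2],nan=-1)
    m=((z>zlo)&(z<zhi)&(hsv[...,0]>12)&(hsv[...,0]<32)&(hsv[...,1]>25)&(hsv[...,2]>120)).astype(np.uint8)
    n,l,st,_=cv2.connectedComponentsWithStats(m,connectivity=4)
    out=[]
    for i in range(1,n):
        if st[i,4]<amin: continue
        q=P[l==i]
        (c,(w,h),a)=cv2.minAreaRect((q[:,:2]*1000).astype(np.float32))
        if w<h: w,h,a=h,w,a+90
        out.append((np.round(c,1),(round(w,1),round(h,1)),round((a+90)%180-90,1),int(st[i,4]),round(float(np.median(q[:,2]))*1000,1),st[i,:4]))
    return out
E
python3 - <<'E'
from h import *
f=np.load('f0.npz')
for k,i in(('s','si'),('d','di')):
    for lo,hi in((.026,.0345),(.032,.045)):
        print(k,lo)
        for b in bricks(f[k],f[i],lo,hi):print(b)
E
```

```text
s 0.026
(array([ 304. , -169.1]), (123.6, 47.7), -31.8, 290, 32.0, array([246, 149,  37,  18], dtype=int32))
(array([ 463.2, -331.7]), (61.1, 53.0), -16.0, 174, 32.0, array([187, 154,  22,  17], dtype=int32))
(array([ 455.5, -180.8]), (96.6, 51.6), 17.2, 308, 32.1, array([218, 170,  26,  26], dtype=int32))
(array([ 606.8, -333.4]), (61.8, 51.5), -12.3, 186, 32.1, array([155, 178,  22,  19], dtype=int32))
(array([ 613.6, -183.5]), (127.9, 53.7), -12.2, 492, 32.0, array([174, 197,  44,  32], dtype=int32))
s 0.032
(array([ 290., -158.]), (86.3, 41.0), -23.8, 112, 33.4, array([258, 150,  23,  13], dtype=int32))
(array([ 461.9, -328.6]), (70.5, 38.8), 33.7, 96, 33.6, array([192, 154,  14,  16], dtype=int32))
(array([ 457.6, -180.6]), (94.6, 49.4), 14.0, 184, 33.6, array([218, 171,  26,  24], dtype=int32))
(array([ 607.2, -331.9]), (60.1, 52.1), -16.5, 136, 33.9, array([155, 178,  20,  16], dtype=int32))
(array([ 631.7, -186.2]), (90.4, 49.4), -13.0, 206, 33.5, array([174, 206,  31,  18], dtype=int32))
(array([575.2,  46.6]), (129.8, 50.3), -87.3, 612, 35.3, array([238, 227,  44,  34], dty
[... 1018 characters left out ...]
int32))
(array([  279.1, -1288.5]), (368.4, 39.1), -4.8, 184, 39.7, array([300,  50,  74,   8], dtype=int32))
(array([ 664.4, -625.4]), (131.4, 22.9), -0.5, 100, 37.6, array([226, 110,  33,   5], dtype=int32))
(array([ 592.7, -171.5]), (71.4, 54.7), -60.3, 98, 34.1, array([234, 172,  22,  11], dtype=int32))
(array([ 480.5, -170.8]), (48.1, 44.7), 15.1, 75, 33.5, array([270, 175,  17,   9], dtype=int32))
(array([573.3, 114.3]), (266.2, 50.6), -87.5, 1042, 36.0, array([224, 206,  26,  62], dtype=int32))
(array([862.5, 127.5]), (115.5, 15.5), -86.8, 68, 43.2, array([133, 217,  11,  28], dtype=int32))
(array([855., 334.]), (122.4, 57.0), 60.0, 172, 39.9, array([ 88, 266,  39,  31], dtype=int32))
```

```bash
python3 -m pendant '[[0,0,1,2.2,-4.85,0,0],[0,0,1,2.2,-4.85,0,0],[0,0,1,2.2,-4.85,0,0],[0,0,1,2.2,-4.85,0,0],[0,0,1,2.2,-4.85,0,0],[0,0,1,2.2,-4.85,0,0],[0,0,1,2.2,-4.85,0,0],[0,0,1,2.2,-4.85,0,0]]'
python3 -m pendant '[[0,0,0.5,2.2,-4.85,0,0],[0,0,0.5,2.2,-4.85,0,0],[0,0,0.5,2.2,-4.85,0,0],[0,0,0.5,2.2,-4.85,0,0],[0,0,0.5,2.2,-4.85,0,0],[0,0,0.5,2.2,-4.85,0,0],[0,0,0.5,2.2,-4.85,0,0],[0,0,0.5,2.2,-4.85,0,0],[0,0,0,0,0,0,0],[0,0,0,0,0,0,0]]'
cat >> h.py <<'E'
def wcloud(f):
    "world xyz per pixel for the fisheye wrist camera"
    d=f['depth'];K=np.array(f['mtx']);h,w=d.shape
    v,u=np.mgrid[:h,:w]
    x=(u-K[0,2])/K[0,0];y=(v-K[1,2])/K[1,1];r=np.hypot(x,y)+1e-9
    t=np.tan(np.minimum(r,1.5))/r
    c=np.stack([x*t*d,y*t*d,d],-1)
    R=cv2.Rodrigues(np.array(f['rvec'],float))[0]
    p=(c-np.array(f['tvec'],float).ravel())@R
    p[d==0]=np.nan
    return p
def tool():
    s=manip.read_state();R=np.array(s['ee_rot'])
    y=R[:,1];return np.array(s['eef_pos'])*1000,np.degrees(np.arctan2(y[1],y[0])),s
def wrist(name,zlo,zhi):
    f=grab('wrist',name);p,yaw,s=tool()
    print('tcp',p.round(1),'yaw y',round(yaw,2),'z axis',np.array(s['ee_rot'])[:,2].round(4),'t',s['clock'])
    P=wcloud(f)
    for b in bricks(P,f['frame'],zlo,zhi,300):print(b)
    return f,P
E
python3 - <<'E'
from h import *
f,P=wrist('w1.png',.026,.036)
print(f['mtx'],np.nanmin(f['depth'][f['depth']>0]))
E
```

```text
clock: 1.1
eef_pos: [0.4377, 0.2054, 0.2311]
ee_rot: [[-0.963, 0.27, -0.0], [0.27, 0.963, 0.0], [0.0, 0.0, -1.0]]
force: [0.6, 0.8, 0.7]
width: 0.0856
grasp_force: 0.0
clock: 2.35
eef_pos: [0.6131, -0.1802, 0.2306]
ee_rot: [[-0.979, 0.203, -0.001], [0.203, 0.979, 0.001], [0.002, 0.001, -1.0]]
force: [-0.4, 0.4, 0.0]
width: 0.0855
grasp_force: 0.0
tcp [ 613.3 -179.2  230.9] yaw y 78.38 z axis [-8.0e-04  1.4e-03 -1.0e+00] t 2.4
(array([ 457.1, -181.1]), (96.0, 50.4), 15.6, 4040, 32.8, array([213,   0,  83,  88], dtype=int32))
(array([ 463.2, -329.9]), (63.0, 51.4), -18.6, 2177, 32.7, array([106,  54,  45,  56], dtype=int32))
(array([576.2,   6.1]), (50.1, 46.9), 2.1, 519, 35.4, array([421,  95,  37,  47], dtype=int32))
(array([ 614. , -182.5]), (128.8, 50.4), -12.4, 5298, 32.8, array([260, 122,  48, 115], dtype=int32))
(array([ 606.5, -333. ]), (64.0, 50.9), -16.4, 2096, 32.7, array([135, 175,  43,  55], dtype=int32))
[[325.1922621    0.         285.45783894]
 [  0.         325.1922621  208.25550232]
 [  0.           0.           1.        ]] 0.052205022
```

View pics/w1.png

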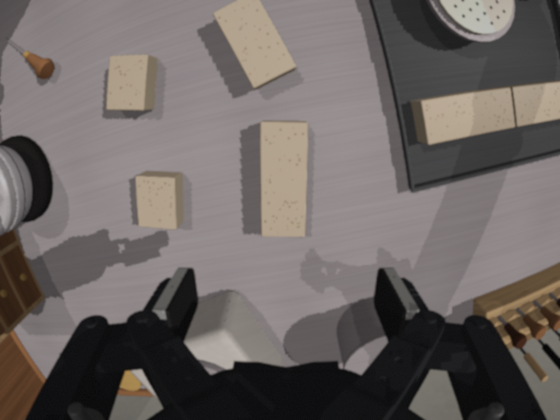

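The wrist view is clear: the whole brick is upright at about (285,180), with both halves, the three-quarter and the right end of the wall visible. I'll descend on the whole.

```bash
python3 -m pendant '[[0,0,-0.8,0.07,-0.3,-4,0],[0,0,0,0,0,-4,0],[0,0,0,0,0,-4,0],[0,0,0,0,0,-4,0],[0,0,0,0,0,0,0],[0,0,0,0,0,0,0]]'
python3 - <<'E'
from h import *
for i in range(2):
    f=grab('wrist','w2.png');p,yaw,s=tool();print(p.round(1),round(yaw,2),np.array(s['ee_rot'])[:,2])
for b in bricks(wcloud(f),f['frame'],.026,.036,300):print(b)
E
```

```text
clock: 3.15
eef_pos: [0.6152, -0.183, 0.0732]
ee_rot: [[-0.977, 0.215, 0.002], [0.215, 0.977, 0.0], [-0.002, 0.001, -1.0]]
force: [-0.6, -0.2, 1.5]
width: 0.0856
grasp_force: 0.0
[ 615.6 -183.5   73.8] 77.55 [ 3.63039649e-03 -2.57614666e-04 -9.99993377e-01]
[ 615.7 -183.8   73.9] 77.53 [ 3.96500769e-03 -3.57345193e-04 -9.99992075e-01]
(array([ 479.7, -174.8]), (49.8, 48.8), -74.8, 4917, 32.8, array([191,   0, 116,  69], dtype=int32))
(array([ 463. , -330.5]), (62.9, 52.2), -17.8, 4146, 32.7, array([ 9, 27, 54, 93], dtype=int32))
(array([582.7,   5. ]), (45.4, 20.8), 77.0, 387, 35.5, array([517, 121,  43,  32], dtype=int32))
(array([ 613.9, -182.4]), (129.2, 50.1), -12.2, 13669, 32.8, array([243, 129,  87, 190], dtype=int32))
(array([ 594.5, -329.8]), (51.4, 38.2), 75.0, 2142, 32.7, array([ 54, 222,  60,  47], dtype=int32))
```

```bash
python3 -m pendant '[[0,0,0,-0.1,0.1,-3,0],[0,0,0.2,-0.08,0.04,-2.5,0],[0,0,0,0,0,-1.2,0],[0,0,0,0,0,-0.3,0],[0,0,0,0,0,0,0],[0,0,0,0,0,0,0]]'; python3 -m pendant '[[0,0,0,0,0,0,0.2],[0,0,0,0,0,0,0.4],[0,0,0,0,0,0,0.6],[0,0,0,0,0,0,0.8],[0,0,0,0,0,0,1],[0,0,0,0,0,0,1],[0,0,0,0,0,0,1]]' 40
```

```text
clock: 4.0
eef_pos: [0.6131, -0.1827, 0.0025]
ee_rot: [[-0.977, 0.213, 0.002], [0.213, 0.977, -0.0], [-0.002, 0.0, -1.0]]
force: [-0.5, -0.0, -0.7]
width: 0.0854
grasp_force: 0.0
clock: 4.88
eef_pos: [0.6126, -0.1826, 0.0018]
ee_rot: [[-0.977, 0.213, 0.001], [0.213, 0.977, -0.0], [-0.001, 0.0, -1.0]]
force: [-1.1, 0.6, 5.5]
width: 0.0494
grasp_force: 44.3
```

```bash
python3 -m pendant '[[0,0,0,0,0,0.5,1],[0,0,0,0,0,2,1],[0,0,0,0,0,4,1],[0,0,0,0,0,4,1],[0,0,0,0,0,4,1],[0,0,0,0,0,0,1]]'; python3 -m pendant '[[0,0,-9,-0.5,2.5,0,1],[0,0,-9,-0.5,2.5,0,1],[0,0,-9,-0.5,2.5,0,1],[0,0,-9,-0.5,2.5,0,1],[0,0,-9,-0.5,2.5,0,1],[0,0,-9,-0.5,2.5,0,1],[0,0,-9,-0.5,2.5,0,1],[0,0,-9,-0.5,2.5,0,1],[0,0,-3,0,0,0,1],[0,0,0,0,0,0,1]]'
python3 -m pendant '[[0,0,0,0,0,0,1],[0,0,0,0,0,0,1]]' >/dev/null
python3 - <<'E'
from h import *
f,P=wrist('w3.png',.0335,.0375)
np.savez('f3.npz',P=P,im=f['frame'])
R=cv2.Rodrigues(np.array(f['rvec'],float))[0];print(-R.T@np.array(f['tvec'],float).ravel(),R[2])
E
```

```text
clock: 5.62
eef_pos: [0.6146, -0.1836, 0.1511]
ee_rot: [[-0.977, 0.214, 0.008], [0.214, 0.977, -0.001], [-0.008, 0.0, -1.0]]
force: [0.5, -0.2, -2.8]
width: 0.0493
grasp_force: 43.6
clock: 6.88
eef_pos: [0.5713, 0.0178, 0.1453]
ee_rot: [[-0.048, 0.999, -0.002], [0.999, 0.048, -0.001], [-0.0, -0.002, -1.0]]
force: [0.3, -0.4, -4.0]
width: 0.0495
grasp_force: 43.5
tcp [572.2  17.  146.2] yaw y 2.66 z axis [-1.e-04 -1.e-04 -1.e+00] t 7.175
(array([570.6, 149. ]), (68.8, 49.8), -87.5, 5323, 35.8, array([259,   0,  66,  84], dtype=int32))
(array([572.9,  88.1]), (50.3, 45.9), 2.9, 3699, 35.8, array([259,  88,  65,  59], dtype=int32))
[0.56826444 0.09793412 0.28955619] [ 0.01440797 -0.31435571 -0.94919592]
```

View pics/w3.png

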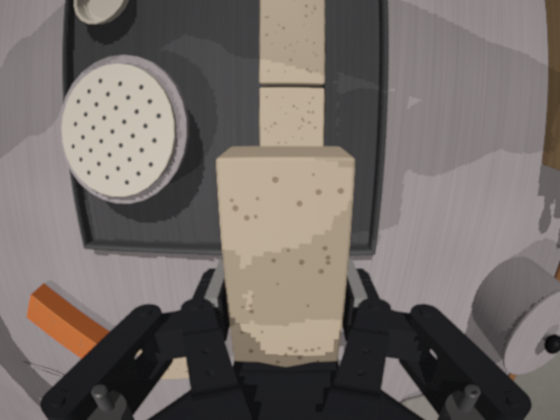

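The picture shows the joint in the bottom course at (291,86), and the held brick's far top edge at about row 150–158. I'll compute the wall frame and where the held brick sits relative to the TCP.

```bash
python3 - <<'E'
from h import *
f=np.load('f3.npz');P=f['P'];im=f['im']
p,yaw,s=tool()
g=cv2.cvtColor(im,cv2.COLOR_BGR2GRAY)
# joint: darkest row per column, subpixel via intensity centroid
for u in (265,280,295,310,320):
    col=g[78:95,u].astype(float);w=np.clip(np.median(col)-col-15,0,None)
    v=78+(w*np.arange(17)).sum()/w.sum()
    a=P[:,u,1]; 
    # world y along the flat top, interpolated from rows well clear of the joint
    rr=np.r_[60:78,96:125];co=np.polyfit(rr,P[rr,u,1],2);cx=np.polyfit(rr,P[rr,u,0],2)
    print('joint u',u,round(v,2),'xy',np.round([1e3*np.polyval(cx,v),1e3*np.polyval(co,v)],1), 'dark width px',(w>0).sum(), 'mm/px',round(-1e3*np.polyval(np.polyder(co),v),2))
# wall edges: columns at rows, both bricks
z=P[...,2]
for v in (20,50,75,100,130):
    r=np.where((z[v]>.0335)&(z[v]<.0375))[0]; r=r[(r>240)&(r<340)]
    e=P[v,[r[0],r[-1]]]*1e3; print('wall row',v,e[:,:2].round(1).tolist(),'mid',e.mean(0)[:2].round(2))
# held top face
m=(z>.155)&(z<.19);m[:, :200]=0;m[:,370:]=0;m[370:]=0
pts=P[m]*1e3;zt=np.median(pts[(pts[:,1]>30)][:,2]);print('top z',zt)
t=np.radians(yaw);ux=np.array([np.cos(t),np.sin(t)]);uy=np.array([-np.sin(t),np.cos(t)])
q=pts[abs(pts[:,2]-zt)<2];L=(q[:,:2]-p[:2])
a=L@uy;b=L@ux
print('far end along',[round(float(a[(b>k)&(b<k+8)].max()),1) for k in(-22,-14,-6,2,10,16)],'sides',np.percentile(b[a>35],[.5,99.5]).round(1))
for k in (35,45,55):
    bb=b[(a>k)&(a<k+3)];print(k,bb.min().round(1),bb.max().round(1))
n=np.linalg.lstsq(np.c_[q[:,:2]-q[:,:2].mean(0),np.ones(len(q))],q[:,2],rcond=None)[0];print('tilt deg',np.degrees(n[:2]).round(2))
E
```

```text
joint u 265 84.86 xy [551.9 112.4] dark width px 6 mm/px 0.78
joint u 280 84.8 xy [nan nan] dark width px 6 mm/px nan
joint u 295 84.87 xy [nan nan] dark width px 6 mm/px nan
joint u 310 85.23 xy [586.2 113.8] dark width px 6 mm/px 0.79
joint u 320 85.54 xy [593.9 114.1] dark width px 6 mm/px 0.78
wall row 20 [[544.6, 165.0], [594.7, 167.4]] mid [569.65 166.22]
wall row 50 [[546.0, 140.0], [594.9, 142.5]] mid [570.43 141.23]
wall row 75 [[547.6, 120.1], [595.8, 122.5]] mid [571.73 121.33]
wall row 100 [[548.5, 100.4], [596.8, 102.9]] mid [572.66 101.65]
wall row 130 [[549.4, 77.0], [598.4, 79.3]] mid [573.91  78.13]
top z 177.10965116149498
far end along [62.9, 63.0, 63.0, 62.9, 63.0, 62.8] sides [-24.8  24.1]
35 -25.1 24.3
45 -25.4 24.6
55 -25.4 24.7
tilt deg [-0.05  0.  ]
```

```bash
python3 -m pendant '[[0,0,-0.1,0,2.5,0,1],[0,0,0,0,2.5,0,1],[0,0,0,0,2.5,-1,1],[0,0,0,0,2.24,-2,1],[0,0,0,0,0,-2.5,1],[0,0,0,0,0,-2,1],[0,0,0,0,0,0,1],[0,0,0,0,0,0,1],[0,0,0,0,0,0,1]]'
python3 - <<'E'
from h import *
A=[]
for i in range(3):
    f=grab('wrist','w4.png');p,yaw,s=tool();A.append([*p,yaw]);
print(np.round(A,2)); 
for b in bricks(wcloud(f),f['frame'],.0335,.0385,300):print(b)
E
```

```text
clock: 8.3
eef_pos: [0.5732, 0.1148, 0.0724]
ee_rot: [[-0.045, 0.999, 0.002], [0.999, 0.045, 0.001], [0.001, 0.002, -1.0]]
force: [-1.0, -0.4, -2.4]
width: 0.0491
grasp_force: 43.3
[[573.07 114.93  72.37   2.57]
 [572.98 114.99  72.27   2.58]
 [572.77 115.03  72.08   2.58]]
(array([568.2, 207.9]), (70.7, 50.2), -87.4, 11278, 35.8, array([239,  22,  92, 125], dtype=int32))
```

```bash
cat >> h.py <<'E'
def rel(f,yaw,top,base,ytop=(0,9e9),ybase=(0,9e9)):
    "in wall axes (mm): far end + side edges of a top face at height `top` and of the course at `base`"
    P=wcloud(f)*1e3;t=np.radians(yaw);ux=np.array([np.cos(t),np.sin(t)]);uy=np.array([-ux[1],ux[0]])
    hsv=cv2.cvtColor(f['frame'],cv2.COLOR_BGR2HSV);m0=(hsv[...,1]>25)&(hsv[...,2]>70)
    r={}
    for n,zz,yr in(('top',top,ytop),('base',base,ybase)):
        m=(abs(P[...,2]-zz)<2)&m0
        q=P[m];b=q[:,:2]@ux;a=q[:,:2]@uy
        k=abs(b-572*ux[0]-113*ux[1])<40;k&=(a>yr[0])&(a<yr[1]);a=a[k];b=b[k]
        bc=np.median(b)
        ends=[(a[(b>bc+o)&(b<bc+o+8)].min(),a[(b>bc+o)&(b<bc+o+8)].max()) for o in(-20,-10,0,10)]
        s=[(a0,b[(a>a0)&(a<a0+6)].min().round(1),b[(a>a0)&(a<a0+6)].max().round(1)) for a0 in np.arange(np.percentile(a,15),np.percentile(a,90),12).round(0)]
        print(n,'z',np.median(q[k.nonzero()[0],2]).round(1),'ends',np.round(ends,1).tolist());print('   sides',[(float(x),float(y),float(w),round(float(y+w)/2,2)) for x,y,w in s])
E
python3 - <<'E'
from h import *
f=grab('wrist','w5.png');p,yaw,s=tool();print(p.round(1),yaw)
t=np.radians(2.5);print('tcp along',(p[:2]@[-np.sin(t),np.cos(t)]).round(1),'across',(p[:2]@[np.cos(t),np.sin(t)]).round(1))
rel(f,2.5,p[2]+30.9,35.8,(118,200),(150,300))
E
```

```text
[572.6 115.   71.9] 2.5866581481879525
tcp along 90.0 across 577.1
top z 103.2 ends [[118.0, 153.0], [118.1, 152.9], [118.0, 152.9], [118.0, 152.9]]
   sides [(124.0, 551.9, 601.9, 576.9), (136.0, 551.8, 602.0, 576.9), (148.0, 551.9, 601.6, 576.75)]
base z 35.8 ends [[150.0, 218.3], [150.0, 218.0], [150.0, 217.9], [150.0, 217.9]]
   sides [(160.0, 552.0, 601.8, 576.9), (172.0, 552.1, 601.6, 576.85), (184.0, 552.2, 601.4, 576.8), (196.0, 551.7, 601.9, 576.8), (208.0, 552.2, 602.0, 577.1)]
```

```bash
python3 -m pendant '[[0,0,0,0,-0.08,-1.5,1],[0,0,0,0,0,-1,1],[0,0,0,0,0,-0.5,1],[0,0,0,0,0,-0.2,1],[0,0,0,0,0,0,1],[0,0,0,0,0,0,1],[0,0,0,0,0,0,1]]'
python3 - <<'E'
from h import *
f=grab('wrist','w6.png');p,yaw,s=tool();print(p.round(1),yaw,s['force'])
rel(f,2.5,p[2]+30.9,35.8,(118,200),(150,300))
E
```

```text
clock: 9.38
eef_pos: [0.5725, 0.1142, 0.0397]
ee_rot: [[-0.045, 0.999, 0.001], [0.999, 0.045, 0.0], [0.0, 0.001, -1.0]]
force: [0.6, -0.0, -2.5]
width: 0.0496
grasp_force: 43.4
[572.5 114.2  39.6] 2.592146591707726 [-0.32780788  0.1287731  -3.22075927]
top z 70.7 ends [[118.0, 152.2], [118.0, 152.1], [118.0, 152.1], [118.0, 152.1]]
   sides [(124.0, 551.6, 601.6, 576.6), (136.0, 551.5, 601.5, 576.5), (148.0, 551.7, 601.3, 576.5)]
base z 35.8 ends [[151.1, 218.5], [151.1, 218.1], [151.2, 218.3], [151.2, 218.0]]
   sides [(161.0, 551.8, 601.7, 576.75), (173.0, 552.0, 601.8, 576.9), (185.0, 551.7, 601.7, 576.7), (197.0, 551.6, 601.6, 576.6), (209.0, 552.0, 601.7, 576.85)]
```

```bash
python3 -m pendant '[[0,0,0,0.02,0,-0.1,1],[0,0,0,0,0,-0.08,1],[0,0,0,0,0,-0.04,1],[0,0,0,0,0,0,1]]';python3 -m pendant '[[0,0,0,0,0,-0.03,1],[0,0,0,0,0,0,1]]'; python3 -m pendant '[[0,0,0,0,0,-0.03,1],[0,0,0,0,0,0,1]]'
```

```text
clock: 9.93
eef_pos: [0.5724, 0.1141, 0.0371]
ee_rot: [[-0.045, 0.999, -0.0], [0.999, 0.045, -0.0], [-0.0, -0.0, -1.0]]
force: [0.9, 0.1, -3.4]
width: 0.0497
grasp_force: 43.4
clock: 10.18
eef_pos: [0.5725, 0.1141, 0.0368]
ee_rot: [[-0.045, 0.999, 0.0], [0.999, 0.045, -0.0], [-0.0, 0.0, -1.0]]
force: [0.6, -0.3, -2.9]
width: 0.0492
grasp_force: 43.4
clock: 10.42
eef_pos: [0.5725, 0.1142, 0.0368]
ee_rot: [[-0.045, 0.999, 0.0], [0.999, 0.045, 0.0], [0.0, 0.0, -1.0]]
force: [-0.4, 0.5, -0.1]
width: 0.0488
grasp_force: 43.8
```

Contact is starting, since the force has dropped off. I'll press slightly, then open slowly.

```bash
python3 -m pendant '[[0,0,0,0,0,-0.02,1],[0,0,0,0,0,0,1]]' 20; python3 -m pendant '[[0,0,0,0,0,0,0.42],[0,0,0,0,0,0,0.38],[0,0,0,0,0,0,0.35],[0,0,0,0,0,0,0.3],[0,0,0,0,0,0,0.25],[0,0,0,0,0,0,0.2],[0,0,0,0,0,0,0.1],[0,0,0,0,0,0,0],[0,0,0,0,0,0,0]]'
```

```text
clock: 10.68
eef_pos: [0.5725, 0.1142, 0.0368]
ee_rot: [[-0.045, 0.999, -0.0], [0.999, 0.045, 0.0], [0.0, 0.0, -1.0]]
force: [-3.1, -0.6, 4.6]
width: 0.0496
grasp_force: 44.2
clock: 11.8
eef_pos: [0.5725, 0.1141, 0.0364]
ee_rot: [[-0.045, 0.999, 0.0], [0.999, 0.045, -0.0], [-0.0, 0.0, -1.0]]
force: [-0.3, 0.1, -0.2]
width: 0.0858
grasp_force: 0.0
```

```bash
python3 -m pendant '[[0,0,0,0,0,1,0],[0,0,0,0,0,3,0],[0,0,0,0,0,5,0],[0,0,0,0,-2,5,0],[0,0,0,0,-4,5,0],[0,0,0,0,-4,3,0],[0,0,0,0,0,0,0],[0,0,0,0,0,0,0]]'
python3 - <<'E'
from h import *
f,P=wrist('w7.png',.064,.071)
rel(f,2.5,67.8,35.8)
E
```

```text
clock: 12.8
eef_pos: [0.5723, 0.0157, 0.2552]
ee_rot: [[-0.045, 0.999, 0.0], [0.999, 0.045, 0.001], [0.001, 0.0, -1.0]]
force: [-0.3, 0.9, -0.2]
width: 0.0853
grasp_force: 0.0
tcp [572.   16.5 254.6] yaw y 2.68 z axis [-1.1e-03  6.0e-04 -1.0e+00] t 12.85
(array([572.4, 112.9]), (128.0, 50.2), -87.2, 6094, 67.8, array([265,  28,  51, 124], dtype=int32))
top z 67.8 ends [[23.8, 151.6], [24.0, 151.4], [23.8, 151.4], [24.0, 151.7]]
   sides [(43.0, 552.4, 601.3, 576.85), (55.0, 552.6, 601.0, 576.8), (67.0, 552.6, 602.0, 577.3), (79.0, 552.6, 601.9, 577.25), (91.0, 551.7, 600.7, 576.2), (103.0, 551.7, 601.7, 576.7), (115.0, 551.8, 601.6, 576.7), (127.0, 552.7, 600.5, 576.6)]Traceback (most recent call last):
  File "<stdin>", line 3, in <module>
  File "h.py", line 61, in rel
    s=[(a0,b[(a>a0)&(a<a0+6)].min().round(1),b[(a>a0)&(a<a0+6)].max().round(1)) for a0 in np.arange(np.percentile(a,15),np.percentile(a,90),12).round(0)]
           ~~~~~~~~~~~~~~~~~~~~~~^^
    return umr_minimum(a, axis, None, out, keepdims, initial, where)
ValueError: zero-size array to reduction operation minimum which has no identity
```

View pics/w7.png

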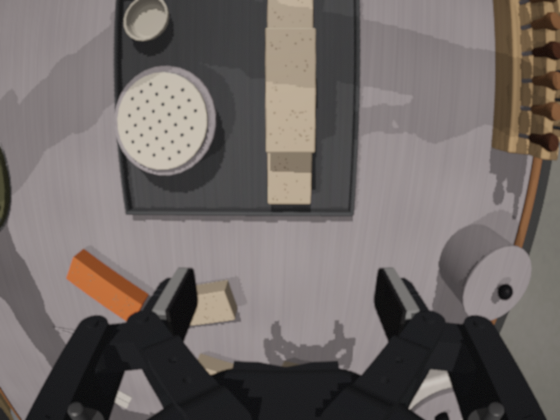

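The whole brick sits centred over the joint, at rows 28–152 of the picture. Going to the first half.

```bash
python3 -m pendant '[[0,0,9,0.43,-4.37,0,0],[0,0,9,0.43,-4.37,0,0],[0,0,9,0.43,-4.37,0,0],[0,0,9,0.43,-4.37,0,0],[0,0,9,0.43,-4.37,0,0],[0,0,9,0.43,-4.37,-4,0],[0,0,9,0.43,-4.37,-4,0],[0,0,8,0.43,-4.37,-4,0],[0,0,0,0,0,-2,0],[0,0,0,0,0,0,0]]'
python3 -m pendant '[[0,0,0,0,0,0,0],[0,0,0,0,0,0,0]]'|head -2
python3 - <<'E'
from h import *
f,P=wrist('w8.png',.026,.037)
E
```

```text
clock: 14.1
eef_pos: [0.6062, -0.3317, 0.1119]
ee_rot: [[-0.959, 0.282, -0.005], [0.282, 0.959, 0.003], [0.005, 0.002, -1.0]]
force: [0.1, 0.2, 0.8]
width: 0.0853
grasp_force: 0.0
clock: 14.35
eef_pos: [0.6085, -0.3332, 0.117]
tcp [ 608.2 -333.5  116.8] yaw y 73.7 z axis [ 2.6e-03 -3.0e-04 -1.0e+00] t 14.4
(array([ 468.9, -332.3]), (50.7, 50.2), -18.0, 4665, 32.8, array([194,   0,  74,  67], dtype=int32))
(array([ 486.8, -173.2]), (50.2, 34.4), -74.9, 1757, 32.9, array([410,   0,  68,  41], dtype=int32))
(array([ 606.9, -333.3]), (63.0, 49.9), -15.6, 5333, 32.9, array([250, 170,  69,  82], dtype=int32))
```

```bash
python3 -m pendant '[[0,0,0.7,-0.13,0.02,-4,0],[0,0,0,0,0,-4,0],[0,0,0,0,0,-2.2,0],[0,0,0,0,0,-1,0],[0,0,0,0,0,-0.2,0],[0,0,0,0,0,0,0],[0,0,0,0,0,0,0]]'; python3 -m pendant '[[0,0,0,0,0,0,0.2],[0,0,0,0,0,0,0.4],[0,0,0,0,0,0,0.6],[0,0,0,0,0,0,0.8],[0,0,0,0,0,0,1],[0,0,0,0,0,0,1],[0,0,0,0,0,0,1]]' 40
```

```text
clock: 15.28
eef_pos: [0.6063, -0.3348, 0.0025]
ee_rot: [[-0.963, 0.271, 0.002], [0.271, 0.963, -0.001], [-0.002, -0.0, -1.0]]
force: [0.1, 0.2, 0.0]
width: 0.0853
grasp_force: 0.0
clock: 16.15
eef_pos: [0.6059, -0.3344, 0.0016]
ee_rot: [[-0.963, 0.271, 0.001], [0.271, 0.963, -0.0], [-0.001, 0.0, -1.0]]
force: [-0.2, -0.3, 5.1]
width: 0.0493
grasp_force: 43.9
```

```bash
python3 -m pendant '[[0,0,0,0,0,0.5,1],[0,0,0,0,0,2,1],[0,0,0,0,0,4,1],[0,0,0,0,0,4,1],[0,0,0,0,0,2,1]]'; python3 -m pendant '[[0,0,-9,-0.36,4.36,0,1],[0,0,-9,-0.36,4.36,0,1],[0,0,-9,-0.36,4.36,0,1],[0,0,-9,-0.36,4.36,0,1],[0,0,-9,-0.36,4.36,0,1],[0,0,-9,-0.36,4.36,0,1],[0,0,-9,-0.36,4.36,0,1],[0,0,-8.8,-0.36,4.36,-1,1],[0,0,0,0,0,-1,1],[0,0,0,0,0,0,1]]'
python3 -m pendant '[[0,0,0,0,0,0,1],[0,0,0,0,0,0,1]]'|head -2
python3 - <<'E'
from h import *
f=grab('wrist','w9.png');p,yaw,s=tool();print(p.round(1),yaw)
t=np.radians(2.5);print('tcp along',(p[:2]@[-np.sin(t),np.cos(t)]).round(1),'across',(p[:2]@[np.cos(t),np.sin(t)]).round(1))
rel(f,2.5,p[2]+30.9,67.8,(0,200),(15,300))
E
```

```text
clock: 16.77
eef_pos: [0.6064, -0.3353, 0.1296]
ee_rot: [[-0.963, 0.271, 0.004], [0.271, 0.963, -0.002], [-0.004, -0.001, -1.0]]
force: [1.2, -0.1, -1.0]
width: 0.0493
grasp_force: 43.2
clock: 18.02
eef_pos: [0.5758, 0.0141, 0.1052]
ee_rot: [[-0.044, 0.999, -0.002], [0.999, 0.044, -0.001], [-0.001, -0.002, -1.0]]
force: [0.3, -1.1, -1.3]
width: 0.0493
grasp_force: 43.2
clock: 18.27
eef_pos: [0.5771, 0.013, 0.1066]
[577.1  13.3 106.6] 2.3923110930374163
tcp along -11.9 across 577.1
top z 137.8 ends [[0.0, 18.9], [0.0, 18.8], [0.0, 18.6], [0.0, 18.8]]
   sides [(3.0, 551.8, 602.1, 576.95), (15.0, 551.9, 601.7, 576.8)]
base z 67.8 ends [[23.0, 130.5], [22.9, 129.8], [22.8, 129.7], [22.8, 130.1]]
   sides [(40.0, 552.2, 601.4, 576.8), (52.0, 552.0, 601.7, 576.85), (64.0, 552.4, 601.6, 577.0), (76.0, 552.0, 602.0, 577.0), (88.0, 552.0, 602.0, 577.0), (100.0, 552.1, 601.9, 577.0), (112.0, 552.0, 601.5, 576.75)]
```

View pics/w9.png

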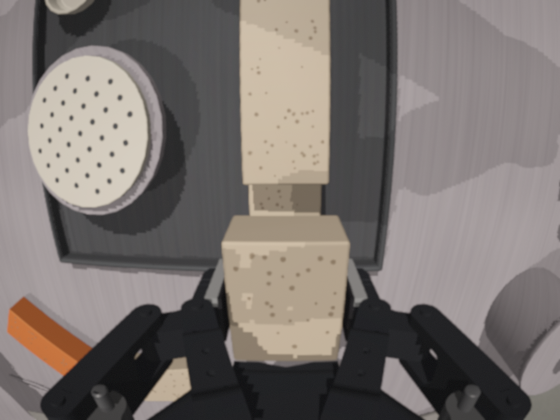

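The held half (far edge at row 216–243) sits right of the whole's end (row 184), and the faces line up. I'll lower it with a safe gap, then trim the gap.

```bash
python3 -m pendant '[[0,0,0.1,-0.02,0.05,-2,1],[0,0,0,0,0,-2,1],[0,0,0,0,0,-1.5,1],[0,0,0,0,0,-0.8,1],[0,0,0,0,0,-0.3,1],[0,0,0,0,0,0,1],[0,0,0,0,0,0,1],[0,0,0,0,0,0,1]]'
python3 - <<'E'
from h import *
f=grab('wrist','w10.png');p,yaw,s=tool();print(p.round(1),yaw,s['force'])
t=np.radians(2.5);print('tcp along',(p[:2]@[-np.sin(t),np.cos(t)]).round(1),'across',(p[:2]@[np.cos(t),np.sin(t)]).round(1))
P=wcloud(f)*1e3;np.savez('f10.npz',P=P,im=f['frame'])
g=cv2.cvtColor(f['frame'],cv2.COLOR_BGR2GRAY)
for v in range(180,250,2):print(v,P[v,285].round(1),g[v,285])
E
```

```text
clock: 19.32
eef_pos: [0.5769, 0.0151, 0.0406]
ee_rot: [[-0.045, 0.999, 0.001], [0.999, 0.045, 0.0], [0.0, 0.001, -1.0]]
force: [0.3, 0.2, -0.8]
width: 0.0496
grasp_force: 43.2
[576.9  15.1  40.5] 2.5969278206598845 [-0.4344791  -0.25090367 -2.15870947]
tcp along -10.1 across 577.0
180 [574.2  68.6  68.5] 199
182 [574.2  67.7  67.9] 199
184 [574.3  67.   67.8] 198
186 [574.3  66.4  68.5] 199
188 [574.3  65.5  68. ] 199
190 [574.4  64.6  67.5] 199
192 [574.4  63.8  67.5] 198
194 [574.4  63.1  67.7] 198
196 [574.5  62.3  67.4] 198
198 [574.5  61.7  68.2] 198
200 [574.5  61.   68.5] 198
202 [574.6  60.1  68.1] 198
204 [574.6  59.2  67.6] 197
206 [574.6  58.7  68.7] 197
208 [574.7  58.   68.9] 197
210 [574.7  56.7  67.3] 197
212 [574.8  56.1  68. ] 197
214 [574.8  55.5  68.6] 196
216 [574.8  54.4  67.7] 196
218 [574.9  53.5  67.3] 196
220 [574.9  52.8  67.8] 196
222 [574.9  52.   67.6] 196
224 [575.   51.4  68.4] 195
226 [575.   50.4  67.8] 196
228 [575.   50.   68.9] 189
230 [575.1  48.6  67.5] 147
232 [575.2  45.2  61.3] 98
234 [575.2  45.6  64.4] 128
236 [575.2  45.3  65.7] 157
238 [575.3  45.2  67.4] 157
240 [575.2  45.3  69.6] 161
242 [575.3  45.2  71.2] 191
244 [575.3  44.8  72.3] 202
246 [575.3  43.7  71.6] 197
248 [575.4  42.7  71.4] 193
```

```bash
python3 - <<'E'
from h import *
f=grab('wrist','w11.png');p,yaw,s=tool();print(p.round(1),yaw)
rel(f,2.5,p[2]+30.9,67.8,(0,20.6),(24,300))
E
```

```text
[576.8  15.1  40.5] 2.5984943993849874
top z 71.7 ends [[0.0, 20.6], [0.0, 20.6], [0.0, 20.5], [0.0, 20.6]]
   sides [(3.0, 551.7, 601.6, 576.65), (15.0, 551.5, 601.6, 576.55)]
base z 67.8 ends [[24.0, 110.5], [24.0, 110.2], [24.0, 110.1], [24.0, 110.4]]
   sides [(39.0, 551.9, 602.0, 576.95), (51.0, 552.0, 601.8, 576.9), (63.0, 551.9, 601.9, 576.9), (75.0, 551.7, 601.7, 576.7), (87.0, 551.8, 602.0, 576.9), (99.0, 551.6, 601.6, 576.6)]
```

```bash
python3 -m pendant '[[0,0,0,0.02,0,-0.15,1],[0,0,0,0,0,-0.1,1],[0,0,0,0,0,-0.06,1],[0,0,0,0,0,0,1]]';python3 -m pendant '[[0,0,0,0,0,-0.04,1],[0,0,0,0,0,0,1]]'|grep -E "eef|force:"; python3 -m pendant '[[0,0,0,0,0,-0.03,1],[0,0,0,0,0,0,1]]'|grep -E "eef|force:"
```

```text
clock: 19.92
eef_pos: [0.5767, 0.015, 0.0369]
ee_rot: [[-0.045, 0.999, -0.0], [0.999, 0.045, -0.0], [-0.0, -0.0, -1.0]]
force: [0.1, 0.1, -1.2]
width: 0.0491
grasp_force: 43.2
eef_pos: [0.5768, 0.015, 0.0366]
force: [0.4, -0.6, -0.7]
grasp_force: 43.2
eef_pos: [0.5768, 0.015, 0.0366]
force: [-1.5, -0.3, 2.2]
grasp_force: 43.6
```

Contact. Release, lift, and go to the second half.

```bash
python3 -m pendant '[[0,0,0,0,0,0,1],[0,0,0,0,0,0,0.42],[0,0,0,0,0,0,0.38],[0,0,0,0,0,0,0.35],[0,0,0,0,0,0,0.3],[0,0,0,0,0,0,0.25],[0,0,0,0,0,0,0.2],[0,0,0,0,0,0,0.1],[0,0,0,0,0,0,0],[0,0,0,0,0,0,0]]' 20|grep -E "eef|force:|width"; python3 -m pendant '[[0,0,0,0,0,1,0],[0,0,0,0,0,3,0],[0,0,0,0,-3,5,0],[0,0,0,0,-4,5,0],[0,0,0,0,-4,3,0],[0,0,0,0,0,0,0],[0,0,0,0,0,0,0]]'|grep -E "eef|width"
python3 - <<'E'
from h import *
f,P=wrist('w12.png',.064,.071)
rel(f,2.5,67.8,67.8,(-60,20),(25,250))
E
```

```text
eef_pos: [0.5768, 0.015, 0.0364]
force: [-0.6, 1.5, 0.6]
width: 0.0857
grasp_force: 0.0
eef_pos: [0.5767, -0.0934, 0.2052]
width: 0.0853
tcp [576.5 -92.6 204.5] yaw y 2.67 z axis [-1.e-03  9.e-04 -1.e+00] t 22.6
(array([574.5,  65. ]), (50.1, 33.9), 3.2, 2093, 67.9, array([262,   0,  60,  37], dtype=int32))
(array([576.4,  14.3]), (62.9, 49.6), -87.1, 4202, 67.8, array([262,  39,  59,  72], dtype=int32))
top z 67.8 ends [[-42.3, 19.8], [-42.3, 20.0], [-42.3, 20.0], [-42.2, 19.5]]
   sides [(-33.0, 551.8, 601.3, 576.55), (-21.0, 551.8, 601.2, 576.5), (-9.0, 552.7, 602.0, 577.35), (3.0, 551.8, 601.0, 576.4)]
base z 67.9 ends [[25.2, 56.3], [25.1, 56.2], [25.1, 56.6], [25.3, 56.7]]
   sides [(30.0, 552.6, 601.9, 577.25), (42.0, 551.6, 602.1, 576.85)]
```

```bash
python3 -m pendant '[[0,0,8.7,-1.42,-2.97,0,0],[0,0,8.7,-1.42,-2.97,0,0],[0,0,8.7,-1.42,-2.97,0,0],[0,0,8.7,-1.42,-2.97,0,0],[0,0,8.7,-1.42,-2.97,-1,0],[0,0,8.7,-1.42,-2.97,-3,0],[0,0,8.7,-1.42,-2.97,-3,0],[0,0,8.7,-1.42,-2.97,-2,0],[0,0,0,0,0,0,0],[0,0,0,0,0,0,0]]'|head -2
python3 -m pendant '[[0,0,0,0,0,0,0],[0,0,0,0,0,0,0]]'|head -2
python3 - <<'E'
from h import *
f,P=wrist('w13.png',.026,.037)
E
```

```text
clock: 23.85
eef_pos: [0.4639, -0.3301, 0.1146]
clock: 24.1
eef_pos: [0.4643, -0.3306, 0.1156]
tcp [ 464.1 -330.8  115.5] yaw y 72.28 z axis [ 8.e-04  1.e-04 -1.e+00] t 24.15
(array([ 343.9, -190.1]), (35.9, 33.7), 57.0, 1095, 32.9, array([394,   0,  51,  38], dtype=int32))
(array([ 457.2, -181.1]), (97.1, 50.5), 15.4, 6169, 32.9, array([415,  83,  90, 133], dtype=int32))
(array([ 463.1, -330.4]), (63.5, 50.1), -17.9, 5366, 32.8, array([251, 171,  69,  82], dtype=int32))
```

```bash
python3 -m pendant '[[0,0,-0.2,-0.1,0.04,-4,0],[0,0,0,0,0,-4,0],[0,0,0,0,0,-2.1,0],[0,0,0,0,0,-1,0],[0,0,0,0,0,-0.2,0],[0,0,0,0,0,0,0],[0,0,0,0,0,0,0]]'; python3 -m pendant '[[0,0,0,0,0,0,0.2],[0,0,0,0,0,0,0.4],[0,0,0,0,0,0,0.6],[0,0,0,0,0,0,0.8],[0,0,0,0,0,0,1],[0,0,0,0,0,0,1],[0,0,0,0,0,0,1]]' 40
```

```text
clock: 25.02
eef_pos: [0.4629, -0.3317, 0.0032]
ee_rot: [[-0.951, 0.309, 0.002], [0.309, 0.951, -0.001], [-0.002, 0.0, -1.0]]
force: [-0.2, 0.8, 0.4]
width: 0.0855
grasp_force: 0.0
clock: 25.9
eef_pos: [0.4625, -0.3315, 0.0026]
ee_rot: [[-0.951, 0.309, 0.001], [0.309, 0.951, -0.0], [-0.001, 0.0, -1.0]]
force: [-0.8, -0.8, 5.9]
width: 0.049
grasp_force: 43.3
```

```bash
python3 -m pendant '[[0,0,0,0,0,0.5,1],[0,0,0,0,0,2,1],[0,0,0,0,0,4,1],[0,0,0,0,0,4,1],[0,0,0,0,0,2,1]]'|head -2; python3 -m pendant '[[0,0,-6.3,0.96,4.94,0,1],[0,0,-6.3,0.96,4.94,0,1],[0,0,-6.3,0.96,4.94,0,1],[0,0,-6.3,0.96,4.94,0,1],[0,0,-6.3,0.96,4.94,0,1],[0,0,-6.3,0.96,4.94,0,1],[0,0,-6.3,0.96,4.94,0,1],[0,0,-6.3,0.96,4.94,0,1],[0,0,-6.3,0.96,4.94,0,1]]'|head -2
python3 -m pendant '[[0,0,-6.3,0.96,4.94,0,1],[0,0,-6.4,0.96,5.1,0,1],[0,0,0,0,0,-2,1],[0,0,0,0,0,-1,1],[0,0,0,0,0,0,1],[0,0,0,0,0,0,1],[0,0,0,0,0,0,1]]'
python3 - <<'E'
from h import *
f=grab('wrist','w14.png');p,yaw,s=tool();print(p.round(1),yaw)
t=np.radians(2.5);print('tcp along',(p[:2]@[-np.sin(t),np.cos(t)]).round(1),'across',(p[:2]@[np.cos(t),np.sin(t)]).round(1))
E
```

```text
clock: 26.52
eef_pos: [0.4629, -0.3321, 0.1301]
clock: 27.65
eef_pos: [0.5483, 0.1149, 0.1271]
clock: 28.52
eef_pos: [0.5683, 0.2132, 0.098]
ee_rot: [[-0.044, 0.999, 0.001], [0.999, 0.044, 0.001], [0.001, 0.001, -1.0]]
force: [0.4, -0.8, -0.6]
width: 0.0497
grasp_force: 42.6
[568.2 213.4  97.9] 2.5438119644143353
tcp along 188.4 across 577.0
```

View pics/w14.png

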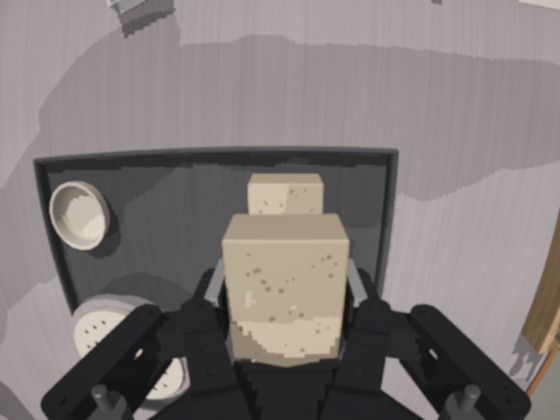

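The held half (far top edge at row 240) is over the left end of the base course (top edge at row 186). Lowering it with a little extra gap.

```bash
python3 -m pendant '[[0,0,0,0,-0.06,-2,1],[0,0,0,0,0,-2,1],[0,0,0,0,0,-1,1],[0,0,0,0,0,-0.5,1],[0,0,0,0,0,-0.1,1],[0,0,0,0,0,0,1],[0,0,0,0,0,0,1],[0,0,0,0,0,0,1]]'
python3 - <<'E'
from h import *
f=grab('wrist','w15.png');p,yaw,s=tool();print(p.round(1),yaw)
t=np.radians(2.5);print('tcp along',(p[:2]@[-np.sin(t),np.cos(t)]).round(1),'across',(p[:2]@[np.cos(t),np.sin(t)]).round(1))
P=wcloud(f)*1e3;g=cv2.cvtColor(f['frame'],cv2.COLOR_BGR2GRAY)
for v in range(150,270,3):
  if np.isfinite(P[v,285,2]) and P[v,285,2]>10: print(v,P[v,285].round(1),g[v,285],(P[v,285,:2]@[-np.sin(t),np.cos(t)]).round(1))
try: rel(f,2.5,p[2]+30.2,35.8,(190,300),(190,300))
except Exception as e: print(e)
E
```

```text
clock: 29.58
eef_pos: [0.568, 0.2133, 0.0416]
ee_rot: [[-0.045, 0.999, 0.001], [0.999, 0.045, 0.0], [0.0, 0.001, -1.0]]
force: [0.1, 0.5, -1.0]
width: 0.049
grasp_force: 42.7
[567.9 213.3  41.4] 2.59738174220884
tcp along 188.3 across 576.7
159 [565.3 265.3  14.5] 131 240.4
162 [565.3 264.2  17.3] 98 239.3
165 [565.4 262.6  17.6] 79 237.7
168 [565.5 261.   17.2] 59 236.0
198 [566.3 243.5  13.5] 156 218.5
201 [566.3 243.1  17.8] 157 218.1
204 [566.3 243.1  23.5] 158 218.2
207 [566.3 243.2  28.8] 159 218.3
210 [566.3 243.   33. ] 165 218.1
213 [566.3 242.6  36.1] 183 217.6
216 [566.3 243.9  44. ] 157 218.9
219 [566.3 244.1  48.7] 157 219.2
222 [566.3 244.   52.2] 157 219.1
225 [566.3 243.9  55.6] 158 219.0
228 [566.3 243.9  59. ] 158 218.9
231 [566.3 244.1  62.9] 159 219.2
234 [566.3 243.9  65.5] 158 219.0
237 [566.3 243.7  67.9] 159 218.7
240 [566.3 243.2  69.9] 193 218.3
243 [566.3 243.   72.2] 200 218.1
246 [566.4 241.3  71.2] 197 216.3
249 [566.5 240.1  71.3] 181 215.1
252 [566.5 239.   71.8] 177 214.1
255 [566.6 237.9  72.3] 177 213.0
258 [566.7 235.8  70.6] 177 210.8
261 [566.7 234.6  70.9] 177 209.7
264 [566.8 233.7  71.7] 177 208.7
267 [566.8 232.8  72.5] 177 207.8
top z 71.7 ends [[190.0, 219.6], [190.0, 219.3], [190.0, 219.4], [190.0, 219.6]]
   sides [(195.0, 551.1, 601.6, 576.35), (207.0, 551.4, 601.7, 576.55)]
base z 35.1 ends [[217.1, 218.6], [217.0, 218.7], [217.1, 218.6], [217.1, 218.5]]
   sides [(217.0, 552.2, 601.5, 576.85)]
```

```bash
python3 -m pendant '[[0,0,0,0.02,-0.09,0,1],[0,0,0,0,0,-0.15,1],[0,0,0,0,0,-0.1,1],[0,0,0,0,0,-0.06,1],[0,0,0,0,0,0,1]]'|grep -E "eef|force:"
python3 - <<'E'
from h import *
f=grab('wrist','w16.png');p,yaw,s=tool();print(p.round(1),yaw)
t=np.radians(2.5);P=wcloud(f)*1e3
a=P[...,:2]@[-np.sin(t),np.cos(t)];z=P[...,2]
c=np.zeros(z.shape,bool);c[:,262:308]=1;c&=(a>210)&(a<225)
print('base end',np.median(a[c&(z>18)&(z<31)]).round(2),'held end',np.median(a[c&(z>42)&(z<62)]).round(2))
rel(f,2.5,p[2]+30.2,35.8,(190,300),(190,300))
E
```

```text
eef_pos: [0.5679, 0.2122, 0.038]
force: [0.1, 0.2, -0.8]
grasp_force: 42.7
[568.  212.3  38. ] 2.594166546257027
base end 218.21 held end 217.94
top z 68.1 ends [[190.1, 218.6], [190.0, 218.7], [190.0, 218.6], [190.0, 218.9]]
   sides [(195.0, 550.9, 601.6, 576.25), (207.0, 551.3, 601.4, 576.35)]
base z 35.3 ends [[217.2, 218.5], [217.3, 218.6], [217.4, 218.6], [217.2, 218.7]]
   sides [(218.0, 552.8, 600.9, 576.85)]
```

```bash
python3 -m pendant '[[0,0,0,0,0,0.05,1],[0,0,0,0.03,0.01,0,1],[0,0,0,0,0,-0.05,1],[0,0,0,0,0,-0.03,1],[0,0,0,0,0,0,1]]'|grep -E "eef|force:";python3 -m pendant '[[0,0,0,0,0,-0.03,1],[0,0,0,0,0,0,1]]'|grep -E "eef|force:"; python3 -m pendant '[[0,0,0,0,0,-0.02,1],[0,0,0,0,0,0,1]]'|grep -E "eef|force:"
```

```text
eef_pos: [0.5682, 0.2123, 0.0377]
force: [-0.7, -0.2, -1.7]
grasp_force: 42.7
eef_pos: [0.5683, 0.2124, 0.0377]
force: [-1.0, -0.2, 0.1]
grasp_force: 42.9
eef_pos: [0.5683, 0.2124, 0.0376]
force: [-2.6, -0.2, 3.8]
grasp_force: 43.3
```

Contact. Release, back off, and check.

```bash
python3 -m pendant '[[0,0,0,0,0,0,1],[0,0,0,0,0,0,0.42],[0,0,0,0,0,0,0.38],[0,0,0,0,0,0,0.35],[0,0,0,0,0,0,0.3],[0,0,0,0,0,0,0.25],[0,0,0,0,0,0,0.2],[0,0,0,0,0,0,0.1],[0,0,0,0,0,0,0],[0,0,0,0,0,0,0]]' 20|grep -E "eef|force:|width"; python3 -m pendant '[[0,0,0,0,0,1,0],[0,0,0,0,0,3,0],[0,0,0,0,-5,5,0],[0,0,0,0,-5,4,0],[0,0,0,0,-5,3,0],[0,0,0,0,-5,2,0],[0,0,0,0,0,0,0],[0,0,0,0,0,0,0],[0,0,0,0,0,0,0]]'|grep -E "eef|width"
python3 - <<'E'
from h import *
f,P=wrist('w17.png',.064,.071)
t=np.radians(2.5)
for b in bricks(P,f['frame'],.064,.071,300): print('along/across',(b[0]@[-np.sin(t),np.cos(t)]).round(1),(b[0]@[np.cos(t),np.sin(t)]).round(1))
cv2.imwrite('pics/w17c.png',cv2.resize(f['frame'][0:300,180:400],None,fx=2,fy=2,interpolation=cv2.INTER_CUBIC))
E
```

```text
eef_pos: [0.5683, 0.2124, 0.0373]
force: [-0.1, 0.3, 0.5]
width: 0.0856
grasp_force: 0.0
eef_pos: [0.5679, 0.0212, 0.2099]
width: 0.0853
tcp [568.   21.1 209.9] yaw y 2.75 z axis [-1.1e-03 -2.0e-04 -1.0e+00] t 33.85
(array([569.3, 189.3]), (49.7, 18.2), 3.5, 1027, 67.8, array([268,   0,  58,  19], dtype=int32))
(array([572.3, 112.5]), (128.7, 50.2), -87.4, 8136, 67.8, array([267,  22,  59, 144], dtype=int32))
(array([576.7,  14.2]), (63.0, 50.1), -87.6, 3555, 67.8, array([268, 168,  55,  66], dtype=int32))
along/across 164.3 577.0
along/across 87.4 576.7
along/across -11.0 576.8
```

View pics/w17c.png

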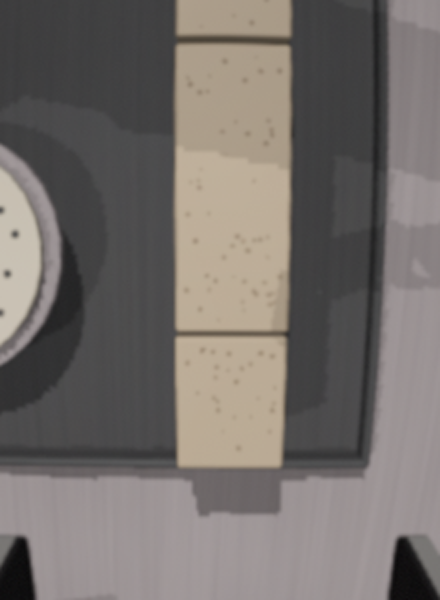

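The three bricks are in line. The joints are at rows 40 and 333 of the crop, and the left one looks a touch wider. One measurement of the whole course from higher up.

```bash
python3 -m pendant '[[0,0,0,0,3,4,0],[0,0,0,0,0,4,0],[0,0,0,0,0,4,0],[0,0,0,0,0,0,0],[0,0,0,0,0,0,0],[0,0,0,0,0,0,0]]'|grep eef
python3 - <<'E'
from h import *
f,P=wrist('w18.png',.064,.071)
t=np.radians(2.5)
for b in bricks(P,f['frame'],.064,.071,300):
    a=b[0]@[-np.sin(t),np.cos(t)]; L=b[1][0] if abs(b[2])>45 else b[1][1]; print('ends',(a-L/2).round(1),(a+L/2).round(1),'across',(b[0]@[np.cos(t),np.sin(t)]).round(1))
g=cv2.cvtColor(f['frame'],cv2.COLOR_BGR2GRAY).astype(float)
P*=1e3;al=P[...,:2]@[-np.sin(t),np.cos(t)]
col=g[:,275:310].mean(1);a=np.nanmedian(al[:,275:310],1)
for i in range(2,380):
    if col[i]<150 and -50<a[i]<230 and 60<np.nanmedian(P[i,275:310,2])<72: print(i,a[i].round(1),col[i-2:i+3].round(0))
s=grab('scene','s2.png')
for b in bricks(cloud(s),s['frame'],.026,.0345):print(b)
E
```

```text
eef_pos: [0.5676, 0.0498, 0.329]
tcp [567.7  49.7 329.1] yaw y 2.61 z axis [-2.2e-03 -7.0e-04 -1.0e+00] t 34.65
(array([568.6, 211.9]), (61.7, 48.9), -87.3, 1941, 67.8, array([273,  17,  41,  48], dtype=int32))
(array([572. , 112.7]), (127.6, 49.9), -86.8, 4085, 67.8, array([272,  68,  41, 102], dtype=int32))
(array([577. ,  14.1]), (63.2, 49.5), -88.0, 1805, 67.9, array([273, 172,  39,  47], dtype=int32))
ends 156.0 217.7 across 577.3
ends 23.8 151.4 across 576.4
ends -42.7 20.5 across 577.1
63 157.5 [154. 154. 148. 126.  91.]
64 156.3 [154. 148. 126.  91.  75.]
65 155.2 [148. 126.  91.  75. 104.]
68 151.2 [ 75. 104. 139. 153. 155.]
171 20.2 [153. 118. 115. 150. 169.]
172 20.2 [118. 115. 150. 169. 172.]
218 -41.7 [170. 164. 142.  99.  78.]
(array([ 467.8, -178.3]), (73.4, 53.6), 12.3, 211, 31.9, array([218, 174,  21,  21], dtype=int32))
(array([464.8, 710.3]), (172.9, 14.4), 17.9, 267, 29.5, array([489, 329,  10,  69], dtype=int32))
```

View pics/s2.png

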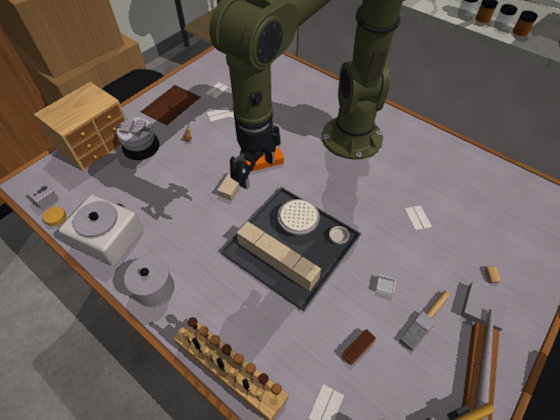

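The wall stands complete at about (278,258), with the turntable, dish and three-quarter brick where they were. After allowing for pixel bias the upright joints come to about 2.7 and 3.3 mm.

```bash
python3 -c "
from bench import ticket;print(ticket.job_done())"
```

```text
the job is handed in; nothing more can be done
None
```

The second course is laid in half bond and handed in at about 35 s: the whole brick is centred over the bottom joint to about 0.5 mm, with a half brick either side. The upright joints are about 3 mm, and the faces and ends look flush within my measurement error of about 0.5 mm.

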